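Release the toner cartridge from its drum unit

TASK

The toner cartridge is spent: hold its green release button down while you pull the cartridge by its upright handle out of the drum unit, along the rails, then set it down flat in the blue tray and let go. Be gentle: press only as hard as the button needs, never yank on the catch or bottom the button out hard, and do not drop the cartridge. Leave the other things on the desk where they are.

Things in the scene. Friction and masses are not known exactly. Their poses are not given: they have to be found in the camera images.
- drum_unit: Fixed grey drum unit, the cartridge's socket, 215 (x) x 150 (y) x 38 mm high. Origin: on the desk under the seated cartridge's centre; z up; cartridge pulls out along its -x (roughly towards the robot). Base plate 4 mm thick, x -130 to +85. Side cheeks with low lips, x -25 to +52, hold the cartridge down until it is 70 mm out. Play about 2 mm each way.
- lugs (a point): Midway between the drum unit's two steel lugs (one on each cheek), at their back faces, 29 mm above the desk. They block the cartridge's two green side catches until the button is pressed; the button must stay pressed until the cartridge is 25 mm out. More than 42 N between cartridge and drum unit (weight and press included) is too rough. Drag: up to 0.75 of the downward load.
- cartridge: Black toner cartridge, 90 (x) x 115 (y) x 28 mm high, 0.24 to 0.45 kg, seated in the drum unit with parallel axes. Origin: centre of its underside; z up; pulls out along its own -x. On top it carries a pale upright handle and, behind the handle (+x side), the green release button.
- handle (a point): On the cartridge: centre of its handle, an upright plate 12 mm thick (x), 46 mm wide (y), from 28 to 74 mm above the cartridge's underside; this point is at 50 mm, 6 mm to -x of the cartridge's origin. Grip it from above across x: one finger then comes down on the button, the other over the cartridge's bare top at 28 mm.
- button_foot (a point): On the cartridge's top (28 mm up), below the centre of the flat green button, 37 (x) x 44 (y) mm, its near edge 3 mm behind the handle. Its top is 40 to 54 mm above the underside, different each time and not reported: feel for it. Spring: 2 N to start, +1.5 N per mm down; catches free after 4 mm (8 N); hard stop at 6 mm (11 N). Springs back when let go.
- tray: Fixed blue open tray, 200 (x) x 180 (y) x 30 mm high, walls and floor 4 mm thick, empty. Origin: centre of its underside, on the desk; z up.
- mouse: Bystander: black computer mouse, 100 x 58 x 34 mm; origin at the centre of its underside.
- flask: Bystander: pale translucent drinking flask with a white cap, diameter 68, 170 mm high; origin at the centre of its underside.
- glue_bottle: Bystander: small white bottle with a blue cap, diameter 38, 110 mm high; origin at the centre of its underside.
- stapler: Bystander: red and black stapler, 125 x 36 x 43 mm; origin at the centre of its underside.
- note_block: Bystander: block of yellow notes, 76 x 76 x 26 mm; origin at the centre of its underside.
- carton: Bystander: cardboard carton, 110 x 150 x 110 mm; origin at the centre of its underside.

How it is judged:
By the outcome, as a careful person would: the job done as asked, in the order asked, and still so for the second after the job is handed in, with the robot touching nothing.
It also fails if it takes over 64 s, if anything falls off the work surface, if the arm or the gripper's body presses on something with over 40 N, if the wrist force passes 120 N, or if a joint passes its speed limit or range.

ROBOT

A 7-joint arm with a two-finger parallel gripper is mounted at the origin on the work surface. World frame = base frame: x ahead of the robot, y to its left, z up, the work surface at z = 0. Lengths are in m, angles in rad, forces in N, time in s.
With the tool pointing down it reaches from about 0.425 to 0.825 m from the base axis. Payload 3.6 kg.
Tool frame: the origin (TCP) lies at the very end of the fingers, on their centre line; the grasp point (between the pads) lies 19 mm behind it; z points along the fingers, y is the line along which they close (so a half turn about z gives the same grasp; the last joint's range is limited). The gripper opens to 93 mm and grips with 3 to 60 N. Pads are 15 mm wide; open, the fingers measure 128 mm over their backs; the gripper's body (75 mm by 188 mm) begins 65 mm behind the grasp point.
Start: joints at [-0.026, 0.615, -0.013, 1.423, 0.008, 1.103, -0.04], TCP at [0.65, 0, 0.189] pointing down, gripper open.
Joint ranges: [-3.12, 3.12], [-0.3, 2.06], [-1.34, 1.32], [0.26, 2.42], [-1.36, 4.5], [0.01, 1.98], [-2.84, 2.84]. Speed limits (rad/s): [2.79, 2.79, 3.14, 3.14, 3.14, 3.14, 3.14].

INTERFACE

Orientations are given as a rotation vector (axis times angle).
In Python, from bench import * gives the robot as it stands.
- The arm moves only by the shell command python3 -m creep 'ROWS'. ROWS is JSON, a list of rows, each a list of 5 numbers: the shift along the world's x, y, z in cm, then the turn about the world's z in rad, then the finger opening in cm, from 0 to 9.3. In form: [[tx, ty, tz, twist, fingers], ...]. A call has 1 to 12 rows; each row shifts and turns the commanded pose from where the row before left it; what a row does not reach is not made up. A row lasts 1/12 s, in which the tool goes at most 41.7 mm and 7.16 degrees, less where a joint would pass 70% of its speed; a pose out of reach is approached as far as the arm can. A call with a gripper value outside its range is refused whole. The fingers move at their own pace and stop on an object; the grip force is fixed at half the most. Time passes only in rows, so rows that do not move let the fingers close. It gives the time, the measured TCP pose, the force, the opening and the grip force at its end, in the units of the state.
- sense(): the state, without advancing time (a new reading comes with each control period).
- get_image(name): name is "scene" or "side" or "wrist"; returns a dict with "color" (384x512x3 uint8, red, green, blue), "mtx" (3x3 intrinsics, pixels), "dist" ([k1, k2, p1, p2, k3] as OpenCV has them; the pictures are not rectified), "R" (3x3) and "t" (3): a world point X has camera coordinates R X + t. Camera axes: x right, y down, z forward; pixel columns grow to the right and rows downward; lengths in m; the calibration is good to about 2 mm. A picture is of the moment at which its call begins. There is no depth.
- job_done(): hands the job in; it is judged then, once.
Trained networks look in a picture, given as the dict that the camera call returned (one of the last four; its "shot" number tells which), for a name from the list of things; names that differ only in an ending like _2 or _b are one class to them, and where a whole thing is asked for, a point or a joint stands for the part that bears it (a point fixed in the world has none). Each returns a list of dicts, best first, with "conf" (0 to 1); they miss things now and then, are a little off and sometimes report something else, mostly with a low value. They report only what shows in the picture. A call takes as long as a camera call.
- silhouettes(picture, target): "mask" (384x512 bool, what is visible of it) and "bbox" ([left, top, right, bottom] in pixels, round what is visible of it).
The state is a dict: "time_s": time; "q": joint angles; "dq": joint speeds; "joint_torque": joint torques, N m; "position": TCP position; "tool_rot": TCP orientation; "wrist_force": force on the tool from outside, world axes, zero at the start; "moment": the same for the moment, N m; "width": finger opening in m; "finger_force": force on a finger pad.
Only numpy, scipy, OpenCV 4.12 (cv2) and the standard library are available. Lean on these libraries where they do the work, as an engineer would, in place of code of your own. Each camera call takes 0.05 s, during which the arm holds its last target. There are 200 camera calls.

## Working session

There is one attempt and no reset: what is moved stays moved. The work goes in short steps, Python scripts to look and compute and a shell command to move; the robot and the scene stay as the last step left them, time stands still between calls to the robot, and variables do not carry over. Pictures are saved under pics/ and viewed, at most 10 in all, crops included, and the job is handed in when it is done.

```bash
mkdir -p pics; ls
python3 - <<'E'
from bench import *
import cv2,numpy as np
s=sense();print({k:np.round(v,3).tolist() for k,v in s.items()})
ims=[]
for n in["scene","side","wrist"]:
    p=get_image(n);ims.append(p["color"])
    print(n,np.round(p["mtx"],1).tolist(),np.round(p["dist"],3).tolist(),np.round(-p["R"].T@p["t"],3))
    for t in["drum_unit","cartridge","handle","button_foot","tray","mouse","flask","glue_bottle","stapler","note_block","carton"]:
        r=silhouettes(p,t)
        print(t,[(round(d["conf"],2),np.round(d["bbox"]).tolist(),int(d["mask"].sum())) for d in r[:2]])
a=np.hstack(ims[:2]);cv2.imwrite("pics/a.png",cv2.resize(a,(800,300),interpolation=cv2.INTER_AREA)[:,:,::-1])
cv2.imwrite("pics/w.png",ims[2][:,:,::-1])
E
```

```text
pics
{'time_s': 0.0, 'q': [-0.026, 0.616, -0.013, 1.425, 0.008, 1.103, -0.04], 'dq': [0.001, 0.0, 0.0, -0.0, 0.0, -0.0, -0.001], 'joint_torque': [0.001, -45.894, 0.209, -16.574, -0.061, 0.02, 0.0], 'position': [0.649, 0.0, 0.188], 'tool_rot': [-2.22, -2.22, 0.003], 'wrist_force': [-0.009, 0.918, 0.571], 'moment': [0.026, -0.037, -0.009], 'finger_force': 0.0, 'width': 0.093}
scene [[441.5, 0.0, 247.4], [0.0, 441.5, 188.7], [0.0, 0.0, 1.0]] [-0.166, 0.0, 0.0, 0.0, 0.0] [1.053 0.55  1.218]
drum_unit [(0.69, [178.0, 135.0, 251.0, 182.0], 674), (0.5, [237.0, 269.0, 250.0, 285.0], 237)]
cartridge [(0.96, [194.0, 137.0, 228.0, 159.0], 430), (0.4, [235.0, 267.0, 250.0, 288.0], 259)]
handle [(0.76, [194.0, 139.0, 230.0, 164.0], 402)]
button_foot [(0.59, [195.0, 135.0, 228.0, 159.0], 413)]
tray [(0.55, [250.0, 212.0, 335.0, 293.0], 3889)]
mouse [(0.61, [222.0, 201.0, 255.0, 229.0], 496)]
flask [(0.89, [334.0, 297.0, 363.0, 332.0], 854)]
glue_bottle [(0.48, [240.0, 269.0, 252.0, 287.0], 217), (0.25, [221.0, 197.0, 253.0, 228.0], 560)]
stapler [(0.82, [175.0, 213.0, 216.0, 240.0], 612)]
note_blo
[... 1008 characters left out ...]
 194.5], [0.0, 0.0, 1.0]] [-0.067, 0.0, 0.0, 0.0, 0.0] [0.649 0.083 0.385]
drum_unit [(0.97, [139.0, 274.0, 272.0, 376.0], 3440)]
cartridge [(0.85, [173.0, 287.0, 233.0, 366.0], 1886)]
handle [(0.8, [174.0, 290.0, 234.0, 370.0], 2066)]
button_foot [(0.94, [172.0, 284.0, 235.0, 367.0], 1992)]
tray [(0.95, [120.0, 3.0, 310.0, 99.0], 15081), (0.31, [141.0, 273.0, 274.0, 376.0], 3429)]
mouse [(0.72, [216.0, 153.0, 297.0, 201.0], 3357)]
flask []
glue_bottle [(0.55, [348.0, 0.0, 405.0, 33.0], 1432)]
stapler [(0.81, [306.0, 178.0, 403.0, 241.0], 2779)]
note_block [(0.78, [46.0, 144.0, 131.0, 223.0], 3687)]
carton [(0.41, [218.0, 152.0, 296.0, 202.0], 3332), (0.27, [124.0, 0.0, 313.0, 96.0], 15175)]
```

View pics/a.png

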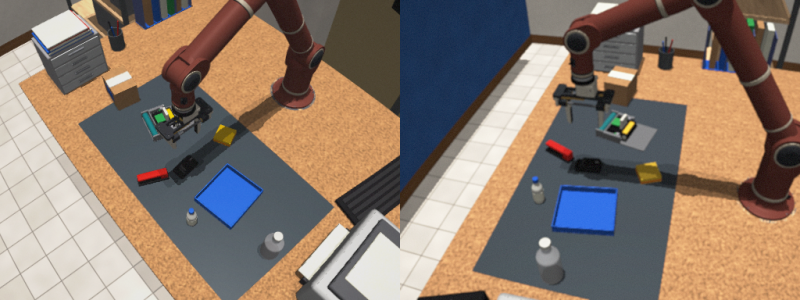

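View pics/w.png

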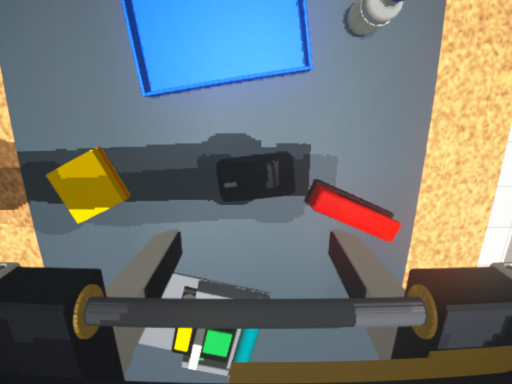

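The views show the drum unit near (0.59, -0.08), with the handle at wrist px (195,357) and the button at (218,344). The carton is behind it at -y and the tray is at +y. The fingers hide the drum, so I'll shift the camera over it.

```bash
python3 -m creep '[[-0.6,-2,0.2,0,9.3],[-0.6,-2,0.2,0,9.3],[-0.6,-2,0.2,0,9.3],[-0.6,-2,0.2,0,9.3],[-0.6,-2,0.2,0,9.3],[-0.6,-2,0.2,0,9.3],[-0.6,-2,0.2,0,9.3],[-0.6,-2,0,0,9.3],[0,0,0,0,9.3],[0,0,0,0,9.3]]'
cat > h.py <<'E'
from bench import *
import cv2,numpy as np
def cam(p): return p["mtx"],p["dist"],p["R"],p["t"]
def ray(p,uv):
    q=cv2.undistortPoints(np.array(uv,float).reshape(-1,1,2),p["mtx"],p["dist"])[:,0]
    d=np.c_[q,np.ones(len(q))]@p["R"]; return -p["R"].T@p["t"],d
def at(p,uv,z):
    c,d=ray(p,uv); return c+d*((z-c[2])/d[:,2])[:,None]
def proj(p,X):
    return cv2.projectPoints(np.array(X,float).reshape(-1,1,3),cv2.Rodrigues(p["R"])[0],p["t"],p["mtx"],p["dist"])[0][:,0]
E
python3 - <<'E'
from h import *
p=get_image("wrist");np.save("pics/p1.npy",p,allow_pickle=True)
print(-p["R"].T@p["t"])
for t in["drum_unit","cartridge","handle","button_foot"]:
    for d in silhouettes(p,t)[:2]: print(t,round(d["conf"],2),np.round(d["bbox"]).tolist())
cv2.imwrite("pics/b.png",cv2.resize(p["color"],(800,600),interpolation=cv2.INTER_CUBIC)[:,:,::-1])
E
```

```text
time_s: 2.63
position: [0.6016, -0.1612, 0.2029]
tool_rot: [2.225, 2.218, -0.0]
wrist_force: [0.3, 1.3, 1.1]
width: 0.0931
finger_force: 0.0
[ 0.60090504 -0.07831719  0.39907845]
drum_unit 0.65 [143.0, 155.0, 310.0, 289.0]
cartridge 0.85 [197.0, 182.0, 273.0, 268.0]
handle 0.94 [200.0, 185.0, 272.0, 270.0]
handle 0.51 [141.0, 151.0, 308.0, 291.0]
button_foot 0.55 [197.0, 178.0, 274.0, 268.0]
```

View pics/b.png

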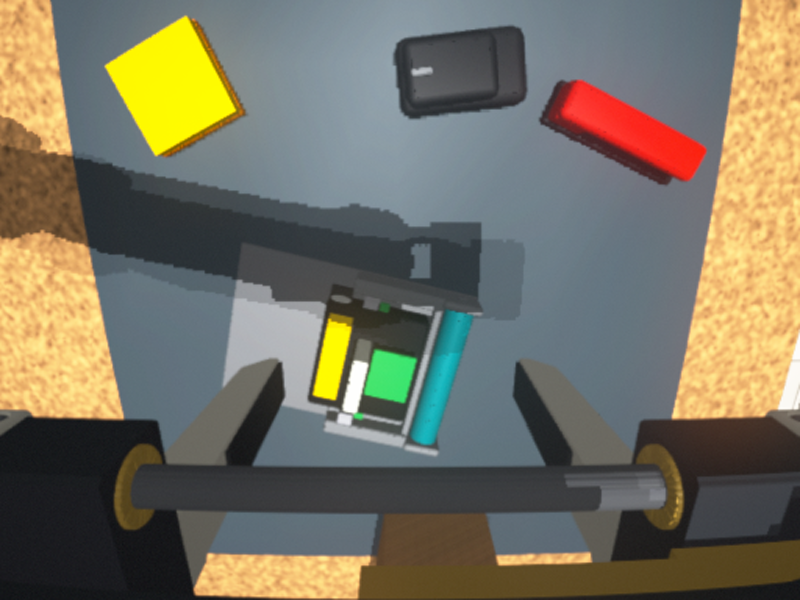

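The drum lies at 800x600 px (350,350), yawed about -13°. The white handle top is at (357,375), partly shadowed, and the green button is at (391,375). I'll take a second viewpoint for triangulation, turning to match at the same time.

```bash
python3 -m creep '[[-1.5,0.5,0,-0.075,9.3],[-1.5,0.5,0,-0.075,9.3],[-1.5,0.5,0,-0.075,9.3],[-1.5,0.5,0,0,9.3],[-1.5,0.5,0,0,9.3],[-1.5,0.5,0,0,9.3],[0,0,0,0,9.3],[0,0,0,0,9.3],[0,0,0,0,9.3]]'
python3 - <<'E'
from h import *
p=get_image("wrist");np.save("pics/p2.npy",p,allow_pickle=True)
print(-p["R"].T@p["t"])
for t in["tray"]:
    for d in silhouettes(p,t)[:2]: print(t,round(d["conf"],2),np.round(d["bbox"]).tolist())
P=[np.load("pics/p1.npy",allow_pickle=True).item(),p]
for q in P:
    h=cv2.cvtColor(q["color"],cv2.COLOR_RGB2HSV)
    for n,lo,hi in[("green",50,75),("teal",85,97),("yel",22,33)]:
        m=cv2.inRange(h,(lo,140,40),(hi,255,255));m[:150]=0;m[300:]=0
        k,l,st,c=cv2.connectedComponentsWithStats(m);i=1+np.argmax(st[1:,4]);
        pts=np.argwhere(l==i)[:,::-1].astype(np.float32);r=cv2.minAreaRect(pts)
        print(n,st[i,4],np.round(c[i],1),cv2.boxPoints(r).round(1).tolist())
u=p["color"][150:300,100:300];cv2.imwrite("pics/c.png",cv2.resize(u,(800,600),interpolation=cv2.INTER_CUBIC)[:,:,::-1])
u=P[0]["color"][150:300,130:330];cv2.imwrite("pics/d.png",cv2.resize(u,(800,600),interpolation=cv2.INTER_CUBIC)[:,:,::-1])
E
```

```text
time_s: 3.63
position: [0.5132, -0.1297, 0.2031]
tool_rot: [2.455, 1.959, 0.002]
wrist_force: [1.3, 0.1, -1.7]
width: 0.0932
finger_force: 0.0
[ 0.53041772 -0.04886035  0.39927132]
tray 0.47 [280.0, 198.0, 352.0, 277.0]
tray 0.16 [299.0, 14.0, 385.0, 83.0]
green 836 [249.3 240.2] [[232.10000610351562, 251.5], [239.5, 221.89999389648438], [266.6000061035156, 228.60000610351562], [259.20001220703125, 258.29998779296875]]
teal 1491 [281.8 240.4] [[261.1000061035156, 281.20001220703125], [285.20001220703125, 196.89999389648438], [302.5, 201.8000030517578], [278.3999938964844, 286.1000061035156]]
yel 901 [212.6 227.8] [[198.6999969482422, 253.10000610351562], [210.1999969482422, 199.3000030517578], [226.5, 202.8000030517578], [215.0, 256.6000061035156]]
green 179 [325.9 246.5] [[320.70001220703125, 233.10000610351562], [329.0, 232.5], [331.1000061035156, 261.0], [322.79998779296875, 261.6000061035156]]
teal 728 [365.1 219.7] [[352.20001220703125, 244.6999969482422], [359.0, 196.6999969482422], [376.29998779296875, 199.1999969482422], [369.3999938964844, 247.1999969482422]]
yel 863 [293.9 242.3] [[284.29998779296875, 268.8999938964844], [287.29998779296875, 215.1999969482422], [303.6000061035156, 216.10000610351562], [300.6000061035156, 269.79998779296875]]
```

View pics/c.png

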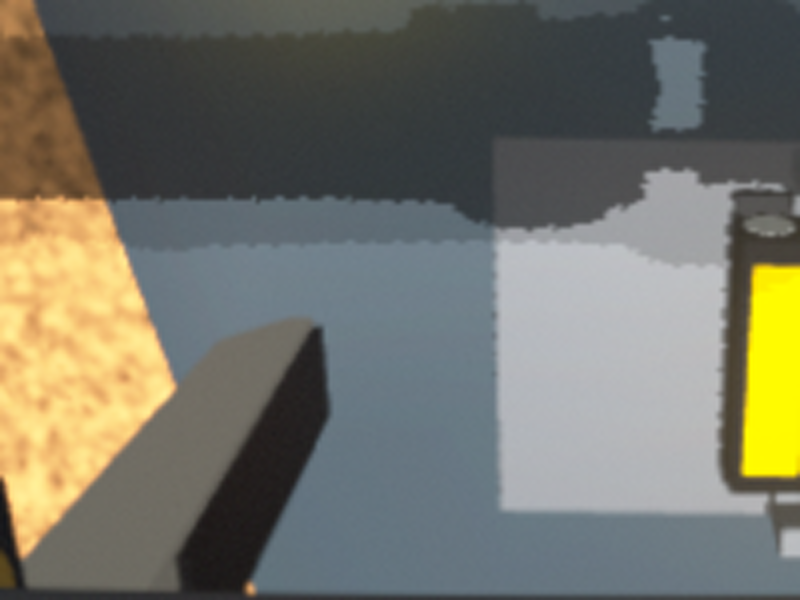

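View pics/d.png

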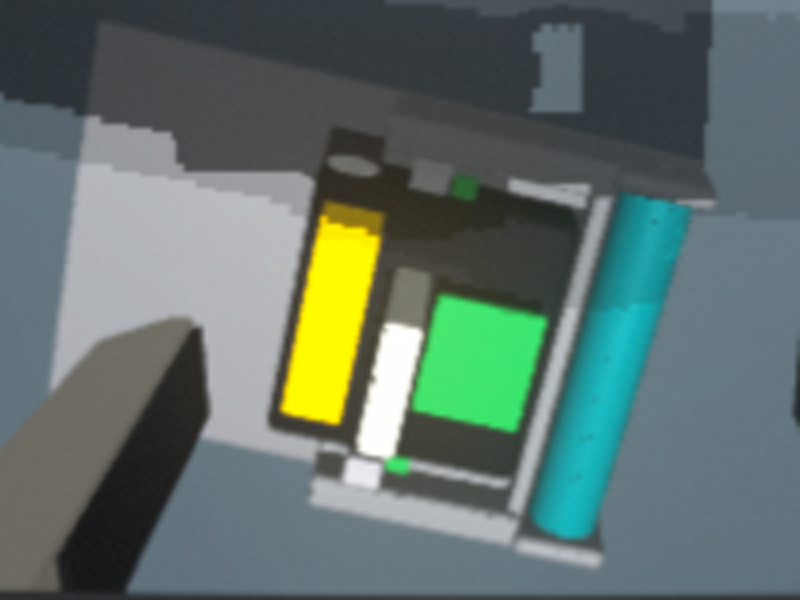

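View 1 shows the handle-top corners at crop px (395,265), (430,272), (393,458), (357,453). In view 2 the base plate is parallel to the image axes, so the yaw matches. That crop cut off the handle, so I need a shifted one.

Run:
```python
import numpy as np,cv2
p=np.load("pics/p2.npy",allow_pickle=True).item()
u=p["color"][150:300,230:430];cv2.imwrite("pics/e.png",cv2.resize(u,(800,600),interpolation=cv2.INTER_CUBIC)[:,:,::-1])
```

```text
(no output)
```

View pics/e.png

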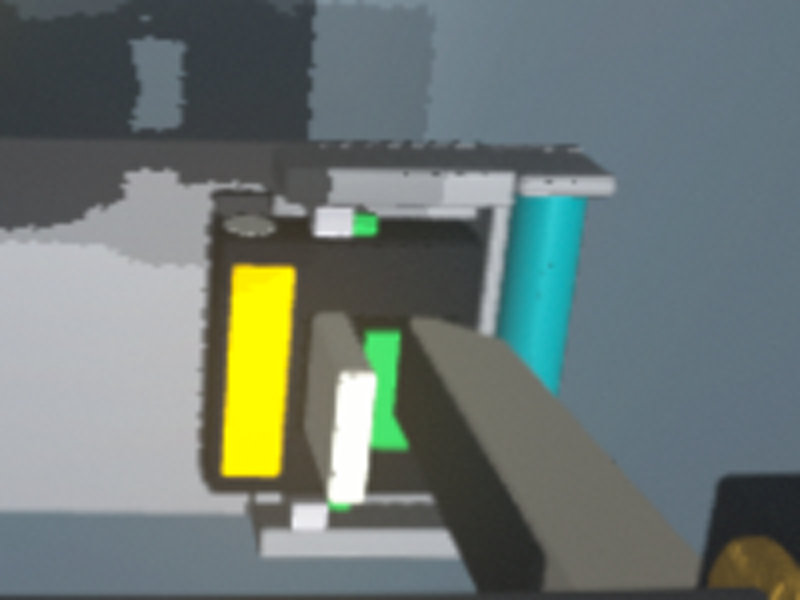

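Run:
```python
from h import *
P=[np.load(f"pics/p{i}.npy",allow_pickle=True).item() for i in(1,2)]
a=np.array([(395,265),(430,272),(393,458),(357,453)])/4-.4+[130,150]
b=np.array([(341,371),(377,374),(363,503),(328,500)])/4-.4+[230,150]
M=[np.c_[p["R"],p["t"]] for p in P]
un=lambda p,x:cv2.undistortPoints(x.reshape(-1,1,2),p["mtx"],p["dist"])[:,0].T
def tri(a,b):
    X=cv2.triangulatePoints(M[0],M[1],un(P[0],a),un(P[1],b));return (X[:3]/X[3]).T
X=tri(a,b);print(X.round(4),X.mean(0).round(4))
for p,x in zip(P,(a,b)):
    Y=at(p,x,.078);e=Y[[0,1]].mean(0)-Y[[2,3]].mean(0);print("z.078",Y.mean(0).round(4),"yaw",np.degrees(np.arctan2(-e[0],e[1])).round(2),np.linalg.norm(e))
# yellow patch corners, far-left,far-right,near-right,near-left
ya=np.array([(326,202),(384,212),(343,425),(281,413)])/4-.4+[130,150];yb=np.array([(232,265),(296,267),(281,476),(221,475)])/4-.4+[230,150]
Y=tri(ya,yb);print(Y.round(4));
e=Y[[0,1]].mean(0)-Y[[2,3]].mean(0);print("yaw",np.degrees(np.arctan2(-e[0],e[1])))
# base plate left corners view1/2
B1=at(P[0],np.array([(98,20),(52,395)])/4-.4+[130,150],.004);B2=at(P[1],np.array([(494,137),(500,511)])/4-.4+[100,150],.004)
for B in(B1,B2):
    e=B[0]-B[1];print(B.round(4),np.degrees(np.arctan2(-e[0],e[1])))
# teal axis
t=np.array([[(655,195),(568,535)]])[0]/4-.4+[130,150];T=at(P[0],t,.03);e=T[0]-T[1];print(T.round(4),np.degrees(np.arctan2(-e[0],e[1])))
# tray in the first-view images
g=get_image("scene");d=get_image("side")
for p in(g,d):
    for r in silhouettes(p,"tray")[:1]:
        c=max(cv2.findContours(r["mask"].astype(np.uint8),0,2)[0],key=cv2.contourArea)
        q=cv2.approxPolyDP(c,6,True)[:,0];W=at(p,q,.03);print(r["conf"],q.tolist(),W.round(3).tolist(),W.mean(0))
```

```text
[[ 0.5671 -0.2018  0.1024]
 [ 0.5766 -0.2027  0.1059]
 [ 0.5658 -0.2709  0.0756]
 [ 0.5548 -0.2686  0.075 ]] [ 0.5661 -0.236   0.0897]
z.078 [ 0.5673 -0.2369  0.078 ] yaw -12.1 0.06399777795114783
z.078 [ 0.5656 -0.2459  0.078 ] yaw -14.18 0.0453960879794034
[[ 0.5414 -0.2016  0.0272]
 [ 0.5618 -0.2018  0.0388]
 [ 0.5434 -0.2851  0.029 ]
 [ 0.5222 -0.2786  0.0314]]
yaw -13.195249377040248
[[ 0.4623 -0.1437  0.004 ]
 [ 0.429  -0.2865  0.004 ]] -13.095823905091034
[[ 0.4633 -0.1437  0.004 ]
 [ 0.4269 -0.2904  0.004 ]] -13.917444615743973
[[ 0.6512 -0.1987  0.03  ]
 [ 0.6242 -0.33    0.03  ]] -11.60377411686973
0.71 [[291, 209], [248, 256], [295, 293], [336, 243]] [[0.517, 0.097, 0.03], [0.722, 0.132, 0.03], [0.694, 0.305, 0.03], [0.494, 0.27, 0.03]] [0.60682032 0.201029   0.03      ]
0.9 [[205, 238], [195, 295], [273, 299], [276, 241]] [[0.715, 0.13, 0.03], [0.679, 0.317, 0.03], [0.489, 0.284, 0.03], [0.523, 0.097, 0.03]] [0.60154082 0.20673096 0.03      ]
```

Run:
```python
from h import *
P=[np.load(f"pics/p{i}.npy",allow_pickle=True).item() for i in(1,2)]
a=np.array([(387,322),(422,325),(393,458),(357,453)])/4-.4+[130,150]
b=np.array([(341,371),(377,374),(363,503),(328,500)])/4-.4+[230,150]
M=[np.c_[p["R"],p["t"]] for p in P]
un=lambda p,x:cv2.undistortPoints(x.reshape(-1,1,2),p["mtx"],p["dist"])[:,0].T
X=cv2.triangulatePoints(M[0],M[1],un(P[0],a),un(P[1],b));X=(X[:3]/X[3]).T;print(X.round(4),X.mean(0).round(4))
for p,x in zip(P,(a,b)):
    Y=at(p,x,.078);e=Y[[0,1]].mean(0)-Y[[2,3]].mean(0);print("z.078",Y.mean(0).round(4),"yaw",np.degrees(np.arctan2(-e[0],e[1])).round(2),np.linalg.norm(e))
g=np.array([(437,293),(548,315),(520,432),(413,410)])/4-.4+[130,150]
for z in(.044,.051,.058):
    G=at(P[0],g,z);print(z,G.mean(0).round(4),[np.linalg.norm(G[i]-G[i-1]).round(4) for i in range(4)])
```

```text
[[ 0.5659 -0.223   0.0768]
 [ 0.5763 -0.2232  0.0809]
 [ 0.5658 -0.2709  0.0756]
 [ 0.5548 -0.2686  0.075 ]] [ 0.5657 -0.2464  0.0771]
z.078 [ 0.5659 -0.2457  0.078 ] yaw -13.21 0.046133607773803445
z.078 [ 0.5656 -0.2459  0.078 ] yaw -14.18 0.0453960879794034
0.044 [ 0.5927 -0.2533  0.044 ] [np.float64(0.0439), np.float64(0.0373), np.float64(0.0445), np.float64(0.0373)]
0.051 [ 0.5928 -0.2499  0.051 ] [np.float64(0.043), np.float64(0.0366), np.float64(0.0436), np.float64(0.0366)]
0.058 [ 0.593  -0.2464  0.058 ] [np.float64(0.0422), np.float64(0.0358), np.float64(0.0427), np.float64(0.0359)]
```

The handle centre is at (0.566, -0.246), its top at 0.077, and the yaw is about -13.4°. Moving above it with the fingers at 4 cm.

```bash
python3 -m creep '[[0.75,-1.66,-1,-0.01,4],[0.75,-1.66,-1,0,4],[0.75,-1.66,-1,0,4],[0.75,-1.66,-1,0,4],[0.75,-1.66,-1,0,4],[0.75,-1.67,-1,0,4],[0.75,-1.66,-1,0,4],[0,0,0,0,4],[0,0,0,0,4],[0,0,0,0,4],[0,0,0,0,4]]'
python3 - <<'E'
from h import *
ims=[]
for n in("wrist","side","scene"):
    p=get_image(n);c=proj(p,[0.5657,-.246,.078])[0];print(n,c)
    u=p["color"]
    y,x=int(np.clip(c[1]-48,0,288)),int(np.clip(c[0]-42,0,428)); ims.append(cv2.resize(u[y:y+96,x:x+84],None,fx=3,fy=3,interpolation=cv2.INTER_CUBIC))
cv2.imwrite("pics/f.png",np.hstack(ims)[:,:,::-1])
s=sense();R=cv2.Rodrigues(np.array(s["tool_rot"]))[0];print(R.round(3),s["position"],s["wrist_force"])
E
```

```text
time_s: 4.85
position: [0.5649, -0.2448, 0.1335]
tool_rot: [-2.465, -1.948, -0.002]
wrist_force: [-0.0, -0.3, 0.3]
width: 0.0395
finger_force: 0.0
wrist [257.34132529 200.10243309]
side [286.26492093 149.47159885]
scene [210.94523007 141.53577877]
[[ 0.231  0.973  0.001]
 [ 0.973 -0.231  0.   ]
 [ 0.     0.001 -1.   ]] [ 0.56478726 -0.24525596  0.13361626] [ 0.44702777 -0.48177177 -0.20202683]
```

View pics/f.png

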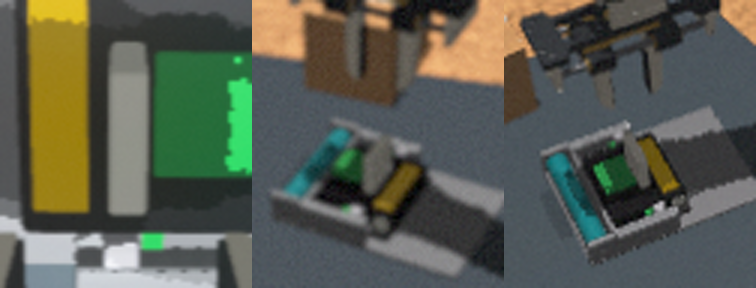

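The wrist view shows the handle centred between the fingers (crop x≈128) and parallel to them, with the button under the +x finger. Descending to just above the highest possible button top.

```bash
python3 -m creep '[[0.1,-0.1,-1.2,0,4],[0,0,-1.2,0,4],[0,0,-1.2,0,4],[0,0,-1.2,0,4],[0,0,-1.2,0,4],[0,0,-0.6,0,4],[0,0,-0.4,0,4],[0,0,0,0,4],[0,0,0,0,4],[0,0,0,0,4],[0,0,0,0,4]]'; for i in 1; do python3 -m creep '[[0,0,-0.1,0,4],[0,0,-0.1,0,4],[0,0,-0.1,0,4],[0,0,0,0,4],[0,0,0,0,4],[0,0,0,0,4]]';done
```

```text
time_s: 5.92
position: [0.566, -0.2475, 0.0636]
tool_rot: [2.465, 1.945, 0.001]
wrist_force: [0.5, -0.6, 0.3]
width: 0.0403
finger_force: 0.0
time_s: 6.42
position: [0.5655, -0.2473, 0.0598]
tool_rot: [-2.466, -1.946, -0.0]
wrist_force: [0.0, 0.1, 0.8]
width: 0.04
finger_force: 0.0
```

```bash
python3 -m creep '[[0,0,-0.1,0,4],[0,0,-0.1,0,4],[0,0,0,0,4],[0,0,0,0,4]]' | grep -E "pos|wrist"
```

```text
position: [0.5654, -0.2472, 0.0577]
wrist_force: [-0.1, -0.2, -0.2]
```

```bash
python3 -m creep '[[0,0,-0.1,0,4],[0,0,-0.1,0,4],[0,0,0,0,4],[0,0,0,0,4]]' | grep -E "pos|wrist"
```

```text
position: [0.5654, -0.2473, 0.0557]
wrist_force: [-1.3, 0.9, -0.0]
```

```bash
python3 -m creep '[[0,0,-0.1,0,4],[0,0,-0.1,0,4],[0,0,0,0,4],[0,0,0,0,4]]' | grep -E "pos|wrist"
```

```text
position: [0.5654, -0.2472, 0.0537]
wrist_force: [0.1, 0.5, 0.4]
```

```bash
python3 -m creep '[[0,0,-0.1,0,4],[0,0,-0.1,0,4],[0,0,0,0,4],[0,0,0,0,4]]' | grep -E "pos|wrist"
```

```text
position: [0.5654, -0.2473, 0.0517]
wrist_force: [-0.3, 0.2, 0.1]
```

```bash
python3 -m creep '[[0,0,-0.1,0,4],[0,0,-0.1,0,4],[0,0,0,0,4],[0,0,0,0,4]]' | grep -E "pos|wrist"
```

```text
position: [0.5654, -0.2473, 0.0497]
wrist_force: [0.6, -0.3, 0.3]
```

```bash
python3 -m creep '[[0,0,-0.1,0,4],[0,0,-0.1,0,4],[0,0,0,0,4],[0,0,0,0,4]]' | grep -E "pos|wrist"
```

```text
position: [0.5654, -0.2472, 0.0477]
wrist_force: [-0.1, 0.6, -0.4]
```

```bash
python3 -m creep '[[0,0,-0.1,0,4],[0,0,0,0,4],[0,0,0,0,4],[0,0,0,0,4]]' | grep -E "pos|wrist"
python3 - <<'E'
from h import *
print(np.mean([(get_image("wrist"),sense()["wrist_force"])[1] for _ in range(4)],0))
E
```

```text
position: [0.5654, -0.2473, 0.0468]
wrist_force: [-0.2, 0.2, 0.4]
[-0.08556108  0.0927094   0.28063871]
```

```bash
python3 -m creep '[[0,0,-0.1,0,4],[0,0,0,0,4],[0,0,0,0,4],[0,0,0,0,4]]' | grep -E "pos|wrist"
```

```text
position: [0.5654, -0.2473, 0.0458]
wrist_force: [0.6, 0.0, 0.2]
```

```bash
python3 -m creep '[[0,0,-0.1,0,4],[0,0,0,0,4],[0,0,0,0,4],[0,0,0,0,4]]' | grep -E "pos|wrist"
```

```text
position: [0.5655, -0.2473, 0.0448]
wrist_force: [0.4, 0.1, 0.8]
```

```bash
python3 -m creep '[[0,0,-0.1,0,4],[0,0,0,0,4],[0,0,0,0,4],[0,0,0,0,4]]' | grep -E "pos|wrist"
```

```text
position: [0.5654, -0.2473, 0.0438]
wrist_force: [-0.2, -0.7, -0.0]
```

```bash
python3 -m creep '[[0,0,-0.1,0,4],[0,0,0,0,4],[0,0,0,0,4],[0,0,0,0,4]]' | grep -E "pos|wrist"
```

```text
position: [0.5655, -0.2473, 0.0428]
wrist_force: [-0.2, -0.4, 0.6]
```

```bash
python3 -m creep '[[0,0,-0.1,0,4],[0,0,0,0,4],[0,0,0,0,4],[0,0,0,0,4]]' | grep -E "pos|wrist"
```

```text
position: [0.5655, -0.2472, 0.0418]
wrist_force: [-0.1, 0.5, 0.6]
```

```bash
python3 -m creep '[[0,0,-0.1,0,4],[0,0,0,0,4],[0,0,0,0,4],[0,0,0,0,4]]' | grep -E "pos|wrist"
python3 - <<'E'
from h import *
r=[]
for _ in range(4): p=get_image("wrist");s=sense();r.append(np.r_[s["wrist_force"],s["moment"]])
print(np.mean(r,0).round(3))
p=get_image("side");c=proj(p,[0.5657,-.246,.06])[0];y,x=int(c[1]-40),int(c[0]-40)
a=cv2.resize(p["color"][y:y+80,x:x+80],(400,400),interpolation=cv2.INTER_CUBIC)
p=get_image("wrist")
cv2.imwrite("pics/g.png",np.hstack([a,cv2.resize(p["color"][110:310,155:355],(400,400),interpolation=cv2.INTER_CUBIC)])[:,:,::-1])
E
```

```text
position: [0.5655, -0.2473, 0.0408]
wrist_force: [-0.3, 0.0, -0.1]
[ 0.022 -0.12  -0.194 -0.024  0.026  0.015]
```

View pics/g.png

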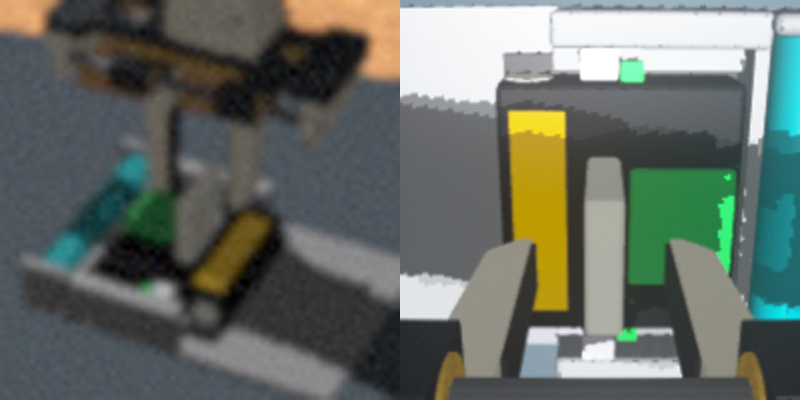

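The button finger is over the green button and the other is over the sticker, clear of everything. There is no contact yet, so I'll continue down.

```bash
python3 -m creep '[[0,0,-0.1,0,4],[0,0,0,0,4],[0,0,0,0,4],[0,0,0,0,4]]' | grep -E "pos|wrist"
python3 - <<'E'
from h import *
p=get_image("wrist");h=cv2.cvtColor(p["color"],cv2.COLOR_RGB2HSV);m=cv2.inRange(h,(50,100,30),(75,255,255))
k,l,st,c=cv2.connectedComponentsWithStats(m);i=1+np.argmax(st[1:,4]);x,y,w,hh=st[i,:4];print(st[i],c[i])
# right/left edges on rows near top, back corners
u=np.array([-.2308*0+.9730,-.2308]);v=np.array([.2308,.9730]);H=np.array([.5657,-.246])
for hz in(.038,.041,.044,.048,.053,.058):
    C=[np.r_[H+u*a+v*b,hz] for a in(.009,.046) for b in(.022,-.022)];print(hz,proj(p,C).round(1).tolist())
E
```

```text
position: [0.5654, -0.2473, 0.0398]
wrist_force: [0.5, 0.8, 0.6]
[ 269  194   55   59 2472] [294.05987055 218.4381068 ]
0.038 [[269.1, 191.4], [268.3, 247.4], [321.2, 191.3], [317.3, 247.2]]
0.041 [[269.2, 192.6], [268.5, 249.3], [322.2, 192.5], [318.1, 249.1]]
0.044 [[269.4, 193.9], [268.7, 251.2], [323.1, 193.8], [319.0, 251.0]]
0.048 [[269.7, 195.7], [268.9, 253.9], [324.4, 195.6], [320.1, 253.6]]
0.053 [[270.1, 198.0], [269.2, 257.4], [326.1, 197.8], [321.6, 257.1]]
0.058 [[270.5, 200.4], [269.5, 261.0], [327.9, 200.2], [323.1, 260.7]]
```

Run:
```python
from h import *
p=get_image("wrist");s=sense();R=cv2.Rodrigues(np.array(s["tool_rot"]))[0];T=np.array(s["position"])
print(R.round(3).tolist(),T,np.array(s["joint_torque"]).round(2),s["width"])
for a in(-.02,.02,-.0375,.0375):
  print(a,[proj(p,T+R@np.array([b,a,dz]))[0].round(1).tolist() for b in(-.0075,.0075) for dz in(0,-.005,-.03)])
C=p["color"]
cv2.imwrite("pics/h.png",cv2.resize(C[185:285,205:355],(750,500),interpolation=cv2.INTER_CUBIC)[:,:,::-1])
```

```text
[[0.233, 0.973, -0.0], [0.973, -0.233, 0.0], [0.0, -0.0, -1.0]] [ 0.56547874 -0.24729409  0.03984535] [-0.000e+00 -4.629e+01  9.600e-01 -1.240e+01 -4.000e-02  3.000e-02
  0.000e+00] 0.03969865374043458
-0.02 [[229.1, 232.4], [228.5, 235.3], [225.2, 252.2], [228.6, 213.3], [227.9, 215.8], [224.4, 230.6]]
0.02 [[283.7, 232.4], [284.4, 235.3], [288.1, 252.2], [284.3, 213.3], [285.0, 215.8], [288.9, 230.6]]
-0.0375 [[205.3, 232.4], [204.2, 235.3], [197.7, 252.1], [204.2, 213.2], [203.0, 215.8], [196.2, 230.5]]
0.0375 [[307.5, 232.4], [308.7, 235.3], [315.5, 252.1], [308.7, 213.2], [309.9, 215.8], [317.0, 230.5]]
```

View pics/h.png

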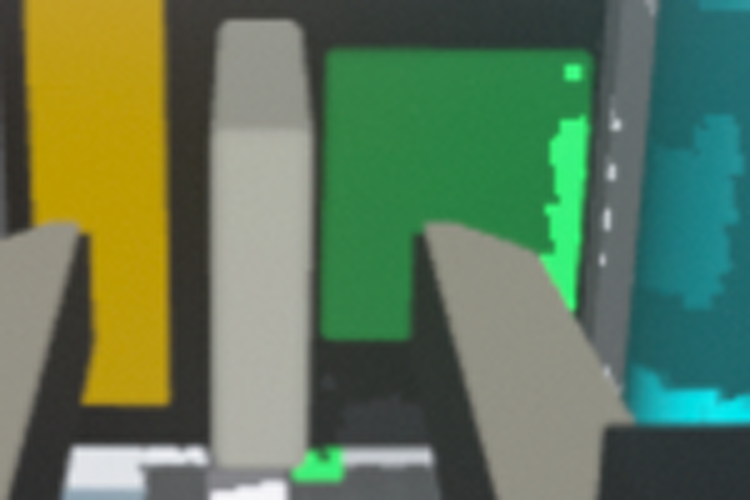

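The wrist picture puts the fingertip's inner edge at (287,232) to (287,253). I predicted (284,213) to (284,232), so the tips may be higher than I assumed. I'll check with the side and scene cameras.

Run:
```python
from h import *
s=sense();R=cv2.Rodrigues(np.array(s["tool_rot"]))[0];T=np.array(s["position"])
ims=[]
for n in("side","scene"):
    p=get_image(n);c=proj(p,[0.5657,-.246,.06])[0];y,x=int(c[1]-40),int(c[0]-40);print(n,-p["R"].T@p["t"])
    u=cv2.resize(p["color"][y:y+80,x:x+80],(400,400),interpolation=cv2.INTER_CUBIC)
    pr=lambda X:tuple(int(v) for v in ((proj(p,X)[0]-[x,y])*5+2))
    for a in(-.029,.029):
        for dz,col in((0,(255,0,0)),(-.03,(255,255,0))): cv2.circle(u,pr(T+R@np.array([0,a,dz])),4,col,-1)
    for b in(-.023,.023): cv2.circle(u,pr([.5657+.231*b,-.246+.973*b,.078]),4,(255,0,255),-1)
    ims.append(u)
cv2.imwrite("pics/i.png",np.hstack(ims)[:,:,::-1])
```

```text
side [0.33716213 0.97172587 1.02278558]
scene [1.05313078 0.54983376 1.2182443 ]
```

View pics/i.png

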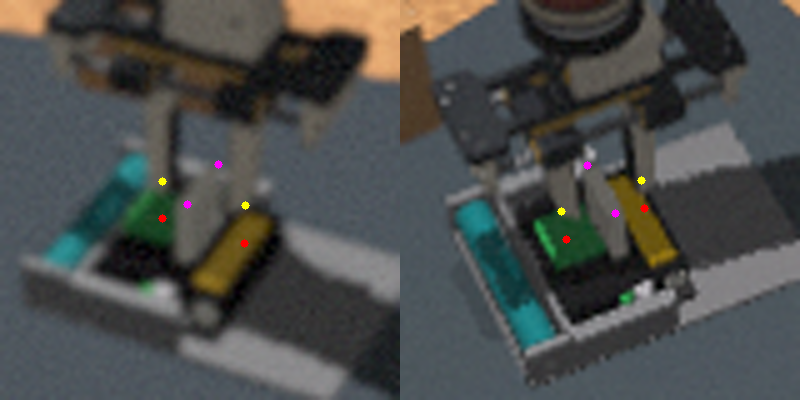

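In both views the fingertips end at the yellow markers. The true tips are therefore about 30 mm above the reported TCP, at z≈0.07, and contact with the button (~0.045) should come near reported 0.016. I'll shift +1.2 mm in x and keep feeling downwards.

```bash
python3 -m creep '[[0.12,-0.03,-0.2,0,4],[0,0,-0.2,0,4],[0,0,-0.2,0,4],[0,0,0,0,4],[0,0,0,0,4]]' | grep -E "pos|wrist"
```

```text
position: [0.5665, -0.2475, 0.0335]
wrist_force: [0.9, -0.0, 0.0]
```

```bash
python3 -m creep '[[0,0,-0.1,0,4],[0,0,-0.1,0,4],[0,0,0,0,4],[0,0,0,0,4]]' | grep -E "pos|wrist"
```

```text
position: [0.5666, -0.2476, 0.0318]
wrist_force: [0.1, -0.3, 0.6]
```

```bash
python3 -m creep '[[0,0,-0.1,0,4],[0,0,-0.1,0,4],[0,0,0,0,4],[0,0,0,0,4]]' | grep -E "pos|wrist"
```

```text
position: [0.5666, -0.2476, 0.0298]
wrist_force: [0.3, 0.3, 0.5]
```

```bash
python3 -m creep '[[0,0,-0.1,0,4],[0,0,-0.1,0,4],[0,0,0,0,4],[0,0,0,0,4]]' | grep -E "pos|wrist"
```

```text
position: [0.5666, -0.2475, 0.0277]
wrist_force: [-0.0, -0.1, 0.1]
```

```bash
python3 -m creep '[[0,0,-0.1,0,4],[0,0,-0.1,0,4],[0,0,0,0,4],[0,0,0,0,4]]' | grep -E "pos|wrist"
```

```text
position: [0.5666, -0.2475, 0.0257]
wrist_force: [-0.1, 0.2, 0.4]
```

```bash
python3 -m creep '[[0,0,-0.1,0,4],[0,0,-0.1,0,4],[0,0,0,0,4],[0,0,0,0,4]]' | grep -E "pos|wrist"
```

```text
position: [0.5666, -0.2476, 0.0237]
wrist_force: [0.4, 0.1, -0.3]
```

```bash
python3 -m creep '[[0,0,-0.1,0,4],[0,0,-0.1,0,4],[0,0,0,0,4],[0,0,0,0,4]]' | grep -E "pos|wrist"
```

```text
position: [0.5666, -0.2475, 0.0217]
wrist_force: [0.2, 0.4, -0.4]
```

```bash
python3 -m creep '[[0,0,-0.1,0,4],[0,0,0,0,4],[0,0,0,0,4]]' | grep -E "pos|wrist"
```

```text
position: [0.5666, -0.2476, 0.0208]
wrist_force: [-0.2, -0.0, 0.9]
```

```bash
python3 -m creep '[[0,0,-0.1,0,4],[0,0,0,0,4],[0,0,0,0,4]]' | grep -E "pos|wrist"
```

```text
position: [0.5666, -0.2476, 0.0198]
wrist_force: [-0.3, 0.5, -0.5]
```

```bash
python3 -m creep '[[0,0,-0.1,0,4],[0,0,0,0,4],[0,0,0,0,4]]' | grep -E "pos|wrist"
```

```text
position: [0.5666, -0.2475, 0.0187]
wrist_force: [-0.1, -0.1, 0.3]
```

```bash
python3 -m creep '[[0,0,-0.1,0,4],[0,0,0,0,4],[0,0,0,0,4]]' | grep -E "pos|wrist"
```

```text
position: [0.5666, -0.2475, 0.0177]
wrist_force: [0.9, -0.1, 0.0]
```

```bash
python3 -m creep '[[0,0,-0.1,0,4],[0,0,0,0,4],[0,0,0,0,4]]' | grep -E "pos|wrist"
```

```text
position: [0.5666, -0.2476, 0.0167]
wrist_force: [-0.6, -0.2, 0.3]
```

```bash
python3 -m creep '[[0,0,-0.1,0,4],[0,0,0,0,4],[0,0,0,0,4]]' | grep -E "pos|wrist"
```

```text
position: [0.5669, -0.2477, 0.0161]
wrist_force: [-0.1, -0.2, 2.3]
```

```bash
python3 -m creep '[[0,0,-0.1,0,4],[0,0,0,0,4],[0,0,0,0,4]]' | grep -E "pos|wrist"
```

```text
position: [0.5669, -0.2477, 0.0152]
wrist_force: [-1.5, 0.2, 2.2]
```

Contact at reported 0.0163. Pressing by about 4.8 mm with averaged force readings.

```bash
cat > f.py <<'E'
from h import *
r=[];z=[]
for _ in range(5): get_image("wrist");s=sense();r.append(s["wrist_force"]);z.append(s["position"])
print(np.mean(r,0).round(2),np.mean(z,0).round(5),round(s["time_s"],2),round(s["width"],4))
E
python3 -m creep '[[0,0,-0.1,0,4],[0,0,-0.05,0,4],[0,0,0,0,4],[0,0,0,0,4]]' | grep -E "pos|wrist"; python3 f.py
```

```text
position: [0.567, -0.2477, 0.0138]
wrist_force: [-1.8, 0.1, 5.2]
[-0.93  0.13  5.55] [ 0.56701 -0.24771  0.0138 ] 16.53 0.0399
```

```bash
python3 -m creep '[[0,0,-0.1,0,4],[0,0,0,0,4],[0,0,0,0,4],[0,0,0,0,4]]' | grep -E "pos|wrist"; python3 f.py
```

```text
position: [0.5671, -0.2477, 0.013]
wrist_force: [-0.4, 0.2, 6.9]
[-1.08  0.55  6.61] [ 0.56708 -0.24773  0.01303] 17.12 0.0399
```

```bash
python3 -m creep '[[0,0,-0.1,0,4],[0,0,-0.1,0,4],[0,0,0,0,4],[0,0,0,0,4]]' | grep -E "pos|wrist"; python3 f.py
```

```text
position: [0.5672, -0.2478, 0.0115]
wrist_force: [-2.1, 1.2, 9.0]
[-1.45  0.79  8.84] [ 0.56719 -0.24778  0.01148] 17.7 0.0401
```

```bash
python3 -m creep '[[0,0,-0.03,0,3],[0,0,0,0,2.4],[0,0,0,0,1.8],[0,0,0,0,1.4],[0,0,0,0,1.2],[0,0,0,0,1.1],[0,0,0,0,1],[0,0,0,0,0.8],[0,0,0,0,0.6],[0,0,0,0,0.6]]'; python3 f.py
```

```text
time_s: 18.53
position: [0.5666, -0.2477, 0.0124]
tool_rot: [2.467, 1.945, 0.0]
wrist_force: [-3.7, 2.5, 16.4]
width: 0.0118
finger_force: 31.1
[-4.18  2.17 15.81] [ 0.56665 -0.24765  0.01246] 18.78 0.0116
```

Closing pushed the load up to 16 N, probably because the tips drop slightly as they close. I'll ease up in small steps; the grip now holds the button.

```bash
python3 -m creep '[[0,0,0.1,0,0.6],[0,0,0,0,0.6],[0,0,0,0,0.6]]' | grep -E "grip|finger"; python3 f.py
```

```text
finger_force: 31.1
[-3.39  1.73 10.7 ] [ 0.56663 -0.24767  0.01248] 19.28 0.0119
```

```bash
python3 -m creep '[[0,0,0.08,0,0.6],[0,0,0,0,0.6],[-0.1,0.024,0,0,0.6],[-0.1,0.023,0,0,0.6],[0,0,0,0,0.6],[0,0,0,0,0.6]]' | grep -E "grip|finger"; python3 f.py
```

```text
finger_force: 31.2
[ 3.06 -0.33  5.22] [ 0.56664 -0.24768  0.01256] 20.03 0.0117
```

```bash
python3 -m creep '[[-0.1,0.023,0,0,0.6],[0,0,0,0,0.6],[0,0,0,0,0.6]]' | grep -E "grip|finger"; python3 f.py
```

```text
finger_force: 31.1
[ 5.37 -1.34  4.31] [ 0.56642 -0.24758  0.01266] 20.53 0.0118
```

```bash
python3 -m creep '[[-0.1,0.023,0,0,0.6],[0,0,0,0,0.6],[0,0,0,0,0.6]]' | grep -E "grip|finger"; python3 f.py
```

```text
finger_force: 31.1
[ 5.22 -1.17  4.75] [ 0.56556 -0.24734  0.01266] 21.03 0.0117
```

Sliding at about 5.4 N. Continuing carefully past the lug play.

```bash
python3 -m creep '[[-0.1,0.023,0,0,0.6],[-0.1,0.024,0,0,0.6],[0,0,0,0,0.6]]' | grep -E "grip|finger"; python3 f.py
```

```text
finger_force: 30.8
[ 6.63 -1.48  3.12] [ 0.5646  -0.24711  0.01276] 21.53 0.0119
```

```bash
python3 -m creep '[[-0.1,0.023,0,0,0.6],[-0.1,0.024,0,0,0.6],[0,0,0,0,0.6]]' | grep -E "grip|finger"; python3 f.py
```

```text
finger_force: 30.6
[ 8.93 -2.5   1.58] [ 0.56429 -0.24704  0.01289] 22.03 0.0116
```

Resistance is rising at 2.4 mm travel, which looks like the catches meeting the lugs. I won't force it. I'll back off and measure the button depression numerically from the wrist view.

```bash
python3 -m creep '[[0.15,-0.035,0,0,0.6],[0.15,-0.035,0,0,0.6],[0,0,0,0,0.6]]' | grep -E "grip|finger"; python3 f.py
cat > g.py <<'E'
from h import *
p=get_image("wrist");np.save("pics/now.npy",p,allow_pickle=True);s=sense();print(s["position"],-p["R"].T@p["t"])
h=cv2.cvtColor(p["color"],cv2.COLOR_RGB2HSV);m=cv2.inRange(h,(45,100,30),(80,255,255))
k,l,st,c=cv2.connectedComponentsWithStats(m)
for i in range(1,k):
    if st[i,4]>8: print("green",st[i],c[i].round(1))
m=cv2.inRange(h,(20,150,60),(35,255,255));k,l,st,c=cv2.connectedComponentsWithStats(m);i=1+np.argmax(st[1:,4]*(c[1:,0]<260));print("yel",st[i],c[i].round(1))
u=np.array([.973,-.231]);v=np.array([.231,.973])
R=cv2.Rodrigues(np.array(s["tool_rot"]))[0]
H=np.array([.5657,-.246])
print("catch/yellow refs")
for hz in(.034,.036,.038,.040,.042,.044,.046):
    print(hz,proj(p,[np.r_[H+u*a+v*b,hz] for a in(.009,.046) for b in(.022,-.022)]).round(1).tolist())
E
python3 g.py
```

```text
finger_force: 32.7
[ 5.3  -0.52  4.8 ] [ 0.56439 -0.24704  0.01264] 22.53 0.0122
[ 0.56437717 -0.24709033  0.01263048] [ 0.5817027  -0.16608031  0.20876192]
green [268 145  10  12 112] [272.2 150.6]
green [ 269  205   63   66 2883] [304.5 231.6]
yel [  63  354  337   29 7200] [240.4 370. ]
catch/yellow refs
0.034 [[272.6, 201.9], [271.5, 263.3], [330.9, 201.7], [325.7, 262.9]]
0.036 [[272.8, 202.9], [271.6, 264.9], [331.7, 202.7], [326.4, 264.4]]
0.038 [[273.0, 204.0], [271.8, 266.4], [332.5, 203.8], [327.1, 266.0]]
0.04 [[273.2, 205.1], [272.0, 268.0], [333.3, 204.9], [327.8, 267.6]]
0.042 [[273.5, 206.2], [272.2, 269.7], [334.2, 206.0], [328.5, 269.2]]
0.044 [[273.7, 207.3], [272.4, 271.4], [335.1, 207.1], [329.3, 270.8]]
0.046 [[273.9, 208.4], [272.5, 273.1], [335.9, 208.2], [330.0, 272.5]]
```

Vision puts the depression at only about 3.5 ± 1 mm. I'll loosen the grip slightly to see the force/height relation at a narrow opening.

```bash
python3 -m creep '[[0.1,-0.023,0,0,0.9],[0.1,-0.023,0,0,1.2],[0,0,0,0,1.5],[0,0,0,0,1.8],[0,0,0,0,1.8],[0,0,0,0,1.8]]' | grep -E "grip|finger"; python3 f.py; python3 g.py | grep green
```

```text
finger_force: 4.2
[-0.68  0.11  8.09] [ 0.56149 -0.24646  0.01191] 23.33 0.0179
green [273 145  10  12 106] [277.  150.7]
green [ 274  205   62   66 2838] [309.2 231.1]
green [271 295   4   4  10] [272.3 296.7]
```

At 18 mm opening the relation is unchanged (d≈4.2 mm at 8.1 N), so the grip itself had lifted the tool about 1 mm, to d≈3.6. I'll re-centre, press to about 5.2 mm and regrip.

```bash
python3 -m creep '[[0.14,-0.03,-0.05,0,2],[0.14,-0.03,-0.05,0,2],[0,0,-0.03,0,2],[0,0,0,0,2],[0,0,0,0,2]]' | grep -E "grip|finger"; python3 f.py
```

```text
finger_force: 6.0
[-5.62  1.51 12.23] [ 0.56083 -0.2463   0.01035] 24.05 0.0199
```

```bash
python3 g.py | grep -vE "refs|yel|0.03[46]|0.046"
python3 - <<'E'
from h import *
s=sense();print(cv2.Rodrigues(np.array(s["tool_rot"]))[0].round(4).tolist(),np.round(s["moment"],3),s["finger_force"],np.round(s["q"],4))
c=np.load("pics/now.npy",allow_pickle=True).item()["color"]
def lab(v):
    r,g,b=map(int,v)
    if g>1.4*r and g>1.3*b:return "G"
    if b>1.3*r and g>1.2*r:return "T"
    if r>1.6*b and g>1.3*b:return "Y"
    m=(r+g+b)//3
    return "." if m<45 else "-" if m<85 else "+" if m<150 else "#"
for y in range(196,292,6): print(y,"".join(lab(c[y,x]) for x in range(190,345)))
E
```

```text
[ 0.56081235 -0.24631542  0.01033468] [ 0.58146837 -0.16638679  0.20655696]
green [274 145  10  12 102] [277.8 150.6]
green [ 275  205   62   66 2794] [310.2 230.9]
green [272 297   4   3  10] [273.5 297.8]
0.038 [[278.4, 205.1], [276.9, 268.3], [338.9, 205.2], [333.1, 268.2]]
0.04 [[278.7, 206.2], [277.1, 269.9], [339.8, 206.3], [333.8, 269.9]]
0.042 [[278.9, 207.3], [277.3, 271.6], [340.7, 207.4], [334.5, 271.5]]
0.044 [[279.1, 208.5], [277.5, 273.3], [341.5, 208.5], [335.3, 273.2]]
[[0.2331, 0.9724, -0.0112], [0.9725, -0.2331, 0.0034], [0.0007, -0.0117, -0.9999]] [ 0.335  1.167 -0.047] 5.98048179410398 [ 0.3516  0.773   0.0434  1.6964 -0.0463  0.6849  0.1837]
196 +++++++++------YYYYYYYYYYYYYYYYYYYYYYYYYYYYYYYYYY-------------------------------------------------------------------------------------------------------+++
202 +++++++++------YYYYYYYYYYYYYYYYYYYYYYYYYYYYYYYYYYY------------+++++++++++++++++-------------------------------------.--------------------------------------
208 ++++++++++------YYYYYYYYYYYYYYYYYYYYYYYYYYYYYYYYYY----------+++++++++++++++++++++----GGGGGGGGGGGGGGGGGGGG
[... 1430 characters left out ...]
+++++++++++++++++++++++GGGGGGGGGGGGGGGGGGGGGGGG--------+++++
268 ++++++++++++++++++++++++++++++++++++++++++--..-YYYY.......-+######################+------+++++++++++++++++++++++++++++++GGGGGGGGGGGGGGGGGGGGGGG-------+++++
274 ............-...-.-.--...---+++++++++++++--.-.-YYYY.......-+######################+-------+++++++++++++----------------------------------------------------
280 ............-.......-..-...-++++++++++++--.-.-YYYYY.......-+#####################++--------++++++++++++----------------------------------------------------
286 ........................-YYY+++++++++++--....YYYYYY-......-+#####################++---------+++++++++++YYY-------------------------------------------------
```

The map shows the +x finger already against the handle and resting on the button, while the -x finger has a 6 mm gap. Button friction is what held the tool. Closing from here needs no sliding on the button, so I'll ease off slightly and grip.

```bash
python3 -m creep '[[0,0,0.04,0,1.8],[0,0,0,0,1.5],[0,0,0,0,1.3],[0,0,0,0,1.1],[0,0,0,0,0.8],[0,0,0,0,0.6],[0,0,0,0,0.6],[0,0,0,0,0.6]]' | grep -E "grip|finger"; python3 f.py; python3 g.py | grep green
```

```text
finger_force: 34.1
[-2.23  0.85  9.47] [ 0.56433 -0.24716  0.01133] 25.02 0.012
green [268 145  10  12 109] [272.2 150.5]
green [ 269  205   63   66 2886] [304.7 231.7]
```

Gripped with d≈4.9 mm at 9.5 N. Easing slightly, then pulling.

```bash
python3 -m creep '[[0,0,0.06,0,0.6],[-0.1,0.023,0,0,0.6],[-0.1,0.024,0,0,0.6],[-0.1,0.023,0,0,0.6],[-0.1,0.024,0,0,0.6],[0,0,0,0,0.6],[0,0,0,0,0.6]]' | grep -E "grip|finger"; python3 f.py
```

```text
finger_force: 34.2
[ 2.4  -1.24  0.49] [ 0.56231 -0.24648  0.01126] 25.9 0.0123
```

```bash
python3 -m creep '[[-0.1,0.023,0,0,0.6],[-0.1,0.024,0,0,0.6],[0,0,0,0,0.6],[0,0,0,0,0.6]]' | grep -E "grip|finger"; python3 f.py
```

```text
finger_force: 34.2
[ 1.76 -0.25 -0.48] [ 0.55989 -0.2457   0.01129] 26.48 0.0119
```

Past the lugs with only about 2 N of drag. Pulling on smoothly.

```bash
python3 -m creep '[[-0.2,0.047,0,0,0.6],[-0.25,0.058,0,0,0.6],[-0.25,0.058,0,0,0.6],[-0.25,0.058,0,0,0.6],[-0.25,0.058,0,0,0.6],[-0.25,0.058,0,0,0.6],[-0.25,0.058,0,0,0.6],[-0.25,0.058,0,0,0.6],[-0.25,0.058,0,0,0.6],[-0.2,0.047,0,0,0.6],[0,0,0,0,0.6]]' | grep -E "grip|finger"; python3 f.py
```

```text
finger_force: 34.3
[-0.89  0.52 -0.55] [ 0.53523 -0.24016  0.0114 ] 27.65 0.0118
```

```bash
python3 -m creep '[[-0.3,0.07,0,0,0.6],[-0.4,0.093,0,0,0.6],[-0.4,0.093,0,0,0.6],[-0.4,0.093,0,0,0.6],[-0.4,0.093,0,0,0.6],[-0.4,0.093,0,0,0.6],[-0.4,0.093,0,0,0.6],[-0.3,0.07,0,0,0.6],[-0.2,0.047,0,0,0.6],[0,0,0,0,0.6],[0,0,0,0,0.6]]' | grep -E "grip|finger"; python3 f.py
```

```text
finger_force: 34.3
[-0.05 -0.14 -3.73] [ 0.50481 -0.23309  0.01158] 28.82 0.0121
```

```bash
python3 -m creep '[[-0.3,0.07,0,0,0.6],[-0.4,0.093,0,0,0.6],[-0.4,0.093,0,0,0.6],[-0.4,0.093,0,0,0.6],[-0.4,0.093,0,0,0.6],[-0.2,0.047,0,0,0.6],[0,0,0,0,0.6],[0,0,0,0,0.6],[0,0,0.1,0,0.6],[0,0,0.2,0,0.6],[0,0,0.2,0,0.6],[0,0,0,0,0.6]]' | grep -E "grip|finger"; python3 f.py
```

```text
finger_force: 34.3
[ 0.02  0.02 -3.93] [ 0.48362 -0.22818  0.01667] 30.07 0.0117
```

Clear of the rails. Lifting, then carrying toward the tray at about (0.604, 0.204), yaw +9.8°.

```bash
python3 -m creep '[[0,0,0.8,0,0.6],[0,0,1.3,0,0.6],[0,0,1.4,0,0.6],[0.2,0.8,1.4,0.01,0.6],[0.4,1.6,1.2,0.03,0.6],[0.7,2.4,0.4,0.04,0.6],[0.8,3,0,0.04,0.6],[0.8,3.2,0,0.04,0.6],[0.8,3.2,0,0.04,0.6],[0.8,3.2,0,0.04,0.6],[0.8,3.2,0,0.04,0.6],[0.8,3.2,0,0.04,0.6]]'
```

```text
time_s: 31.07
position: [0.5445, 0.0114, 0.0821]
tool_rot: [2.123, 2.316, 0.0]
wrist_force: [0.1, -0.5, -4.6]
width: 0.0117
finger_force: 34.3
```

```bash
python3 -m creep '[[0.8,3.2,0,0.03,0.6],[0.8,3.2,0,0.03,0.6],[0.8,3.2,0,0.03,0.6],[0.8,3,0,0.03,0.6],[0.8,2.4,0,0,0.6],[0.6,1.6,0,0,0.6],[0.4,1,0,0,0.6],[0.2,0.5,0,0,0.6],[0,0,0,0,0.6],[0,0,0,0,0.6],[0,0,0,0,0.6]]'
python3 - <<'E'
from h import *
s=sense();R=cv2.Rodrigues(np.array(s["tool_rot"]))[0];print("yaw",np.degrees(np.arctan2(R[1,1],R[0,1])),R[:,2].round(3),s["position"])
for n in("wrist","scene","side"):
    p=get_image(n);h=cv2.cvtColor(p["color"],cv2.COLOR_RGB2HSV);m=cv2.inRange(h,(100,150,40),(125,255,255))
    k,l,st,c=cv2.connectedComponentsWithStats(m);m2=(l==1+np.argmax(st[1:,4])).astype(np.uint8)
    q=cv2.approxPolyDP(cv2.convexHull(cv2.findContours(m2,0,2)[0][0] if 0 else np.argwhere(m2)[:,::-1].astype(np.int32)),5,True)[:,0]
    print(n,q.tolist(),at(p,q,.03).round(3)[:,:2].tolist())
E
```

```text
time_s: 31.98
position: [0.5962, 0.1882, 0.0815]
tool_rot: [1.985, 2.434, -0.003]
wrist_force: [-0.1, 0.8, -4.8]
width: 0.0122
finger_force: 34.3
yaw 11.594669949823864 [-0.001 -0.002 -1.   ] [0.596237   0.18823513 0.08145236]
wrist [[392, 96], [361, 270], [158, 269], [149, 81]] [[0.687, 0.299], [0.711, 0.139], [0.516, 0.1], [0.491, 0.27]]
scene [[336, 242], [295, 293], [249, 256], [267, 233], [308, 222]] [[0.492, 0.268], [0.694, 0.305], [0.719, 0.134], [0.63, 0.111], [0.509, 0.164]]
side [[158, 0], [165, 44], [0, 243], [0, 0]] [[1.546, -1.507], [1.285, -0.98], [1.282, 0.287], [2.588, -1.438]]
```

Tray centre confirmed at (0.602, 0.202). The tray floor is level with the drum base, so touchdown should be near reported z≈0.011.

```bash
python3 -m creep '[[0,0.6,-0.5,-0.03,0.6],[0,0.7,-1,0,0.6],[0,0,-1.2,0,0.6],[0,0,-1.2,0,0.6],[0,0,-1,0,0.6],[0,0,-0.8,0,0.6],[0,0,-0.5,0,0.6],[0,0,-0.3,0,0.6],[0,0,0,0,0.6],[0,0,0,0,0.6],[0,0,0,0,0.6]]' | grep grip; python3 f.py
```

```text
[ 0.36 -0.23 -3.77] [0.59689 0.20401 0.01713] 33.3 0.0119
```

```bash
python3 -m creep '[[0,0,-0.1,0,0.6],[0,0,-0.1,0,0.6],[0,0,0,0,0.6],[0,0,0,0,0.6]]' | grep grip; python3 f.py
```

```text
[-0.32  0.12 -3.7 ] [0.59647 0.20387 0.01452] 33.88 0.0117
```

```bash
python3 -m creep '[[0,0,-0.1,0,0.6],[0,0,-0.1,0,0.6],[0,0,0,0,0.6],[0,0,0,0,0.6]]' | grep grip; python3 f.py
```

```text
[-0.09  0.21 -3.6 ] [0.59648 0.20385 0.01253] 34.47 0.0118
```

```bash
python3 -m creep '[[0,0,-0.1,0,0.6],[0,0,0,0,0.6],[0,0,0,0,0.6]]' | grep grip; python3 f.py
```

```text
[-0.43 -0.22 -3.9 ] [0.59647 0.20387 0.01153] 34.97 0.0119
```

```bash
python3 -m creep '[[0,0,-0.05,0,0.6],[0,0,-0.05,0,0.6],[0,0,0,0,0.6],[0,0,0,0,0.6]]' | grep grip; python3 f.py
```

```text
[-2.65 -1.22  4.85] [0.59658 0.20389 0.01126] 35.55 0.0118
```

```bash
python3 -m creep '[[0,0,-0.05,0,0.6],[0,0,-0.05,0,0.6],[0,0,0,0,0.6],[0,0,0,0,0.6]]' | grep grip; python3 f.py
```

```text
[-4.4  -1.37 10.29] [0.59659 0.2039  0.01125] 36.13 0.0117
```

Landed on the floor. Easing the press, opening and lifting off straight up.

```bash
python3 -m creep '[[0,0,0.1,0,0.6],[0,0,0,0,1.2],[0,0,0.1,0,1.8],[0,0,0.1,0,2.4],[0,0,0.2,0,3],[0,0,0.3,0,3.5],[0,0,0.3,0,4],[0,0,0,0,4],[0,0,0,0,4],[0,0,0,0,4]]'; python3 f.py
```

```text
time_s: 36.97
position: [0.5969, 0.2039, 0.0203]
tool_rot: [2.019, 2.407, 0.001]
wrist_force: [0.4, -0.3, -0.9]
width: 0.0398
finger_force: 0.0
[ 0.02 -0.03 -0.13] [0.59657 0.20383 0.02028] 37.22 0.0402
```

```bash
python3 -m creep '[[0,0,0.5,0,4],[0,0,1,0,4],[0,0,1.5,0,4],[0,0,2,0,4],[0,0,2,0,4],[0,0,2,0,4],[0,0,2,0,4],[0,0,2,0,4],[0,0,1,0,4],[0,0,0,0,4],[0,0,0,0,4]]'
python3 - <<'E'
from h import *
p=get_image("wrist");h=cv2.cvtColor(p["color"],cv2.COLOR_RGB2HSV)
for n,lo,hi in(("tray",100,125),("green",50,75),("yel",22,33)):
    m=cv2.inRange(h,(lo,140,40),(hi,255,255));k,l,st,c=cv2.connectedComponentsWithStats(m)
    for i in 1+np.argsort(-st[1:,4])[:2]:
        r=cv2.minAreaRect(np.argwhere(l==i)[:,::-1].astype(np.float32));z={"tray":.03,"green":.049,"yel":.032}[n]
        print(n,st[i].tolist(),at(p,cv2.boxPoints(r),z).round(3)[:,:2].tolist())
for t in("cartridge","handle"): print(t,[(round(d["conf"],2),d["bbox"]) for d in silhouettes(p,t)[:1]])
E
```

```text
time_s: 38.13
position: [0.5965, 0.2038, 0.161]
tool_rot: [2.019, 2.407, 0.001]
wrist_force: [0.2, 0.1, -0.4]
width: 0.0403
finger_force: 0.0
tray [170, 104, 184, 161, 18015] [[0.502, 0.079], [0.49, 0.272], [0.686, 0.301], [0.734, 0.112]]
tray [425, 242, 18, 18, 247] [[0.822, 0.161], [0.844, 0.164], [0.854, 0.141], [0.83, 0.137]]
green [285, 167, 12, 29, 259] [[0.63, 0.196], [0.625, 0.228], [0.636, 0.229], [0.641, 0.198]]
green [262, 219, 3, 3, 9] [[0.61, 0.164], [0.613, 0.164], [0.613, 0.162], [0.611, 0.161]]
yel [225, 145, 17, 19, 294] [[0.556, 0.237], [0.573, 0.24], [0.576, 0.22], [0.559, 0.217]]
yel [231, 177, 11, 15, 50] [[0.57, 0.186], [0.574, 0.204], [0.583, 0.202], [0.579, 0.184]]
cartridge [(0.97, [220.4, 125.7, 300.6, 222.2])]
handle [(0.82, [222.1, 126.9, 299.5, 224.7])]
```

The cartridge sits flat and centred in the tray, and the gripper is clear above it.

```bash
python3 -c "
from bench import *
print(job_done())"
```

```text
the job is handed in; nothing more can be done
None
```

The cartridge was pulled out with its button held down, set down flat in the middle of the blue tray and released; the first grip left the button short and met the catches at about 9 N, so I backed off and regripped. The job was handed in at about 38 s.

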